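# Pop open the fuse hatch of a cooling unit's control box

## Robot

A 7-joint arm with a two-finger parallel gripper is mounted at the origin on the work surface. World frame = base frame: x ahead of the robot, y to its left, z up, the work surface at z = 0. Lengths are in mm, angles in degrees, forces in N, time in s.
With the tool pointing down it reaches from about 350 to 900 mm from the base axis. Payload 7.2 kg.
Tool frame: the origin (TCP) lies on the centre line of the jaws, within the pads' length; the fingertips stand 22 mm ahead of it and the grasp point (between the pads) lies 3 mm ahead of it; z points along the fingers, y is the line along which they close (so a half turn about z gives the same grasp; the last joint's range is limited). The gripper opens to 85 mm and grips with 20 to 120 N. Pads are 22 mm wide; open, the fingers measure 114 mm over their backs; the gripper's body (76 mm by 85 mm) begins 54 mm behind the grasp point. The pads swing forward as they close: fully open they stand 13 mm farther back than shut.
Start: joints at [-78.736, 23.554, -0.728, 91.456, 0.321, 64.991, -4.71], TCP at [163.582, 603.215, 253.297] pointing down, gripper open.
Joint ranges: [-169.25, 169.25], [-16.82, 113.86], [-84.01, 82.57], [7.8, 145.47], [-59.2, 239.2], [7.22, 106.19], [-163.78, 163.78]. Speed limits (degrees/s): [136.94, 136.94, 172.46, 172.46, 180, 180, 180].

## Interface

Orientations are given as [roll, pitch, yaw] about the fixed x, y, z axes, in that order (R = Rz(yaw) Ry(pitch) Rx(roll)).
In Python, from station import sensors, viewer, workorder gives the robot as it stands. The module is installed in compiled form; this text tells all that it offers.
- The arm moves only by the tool jog_arm, never from a script. Its argument "motion" is a list of rows, each a list of 7 numbers: the opening, from -1 (shut) to 1 (fully open), then the shift along the tool's x, y, z in mm, then the turn, a rotation vector about the tool's x, y, z in rad. In form: [[gripper, tx, ty, tz, wx, wy, wz], ...]. A call has 1 to 20 rows; each row is the pose to reach, as a shift and turn from the pose commanded when the call began, along the tool's axes at that moment; what a row does not reach only later rows make up. A row lasts 1/10 s, in which the tool goes at most 50 mm and 8.59 degrees, less where a joint would pass 70% of its speed; a pose out of reach is approached as far as the arm can. A call with a gripper value outside its range is refused whole. The fingers move at their own pace and stop on an object; "squeeze" is the grip in N (left out, the last holds). Time passes only in rows, so rows that repeat a pose let the fingers close. It gives the time, the measured TCP pose, the force, the opening and the grip force at its end, in the units of the state.
- sensors.observe(): the state, without advancing time (a new reading comes with each control period).
- viewer.grab_frame(name): name is "scene" or "top" or "wrist"; returns the picture (420x560x3 uint8, blue, green, red); there is no depth.
- viewer.camera_info(name): a dict with "mtx" (3x3 intrinsics, pixels), "rvec" (rotation vector, rad) and "tvec" (3), from world to camera coordinates, as OpenCV has them; the wrist camera has in their place "hand_eye" (4x4, takes a point from camera to tool coordinates, whose origin is the TCP and whose axes are the flange's). Camera axes: x right, y down, z forward; pixel columns grow to the right and rows downward; lengths in mm; the calibration is good to about 2 mm. A picture is of the moment at which its call begins: read the wrist's pose just before it. camera_info takes no time and is no camera call.
- workorder.hand_in(): hands the job in; it is judged then, once.
The state is a dict: "time_s": time; "q": joint angles; "qvel": joint speeds; "joint_efforts": joint torques, N m; "ee_pos": TCP position; "orientation": TCP orientation; "wrist_force": force on the tool from outside, world axes, zero at the start; "ft_torque": the same for the moment, N m; "gripper_width": finger opening in mm; "gripper_force": force on a finger pad.
Only numpy, scipy, OpenCV 4.12 (cv2) and the standard library are available. Lean on these libraries where they do the work, as an engineer would, in place of code of your own. Each camera call takes 0.05 s, during which the arm holds its last target. There are 200 camera calls.

## Task

Press the wide hatch of the fuse box with a fingertip, once only, until its push-push latch clicks, then let go so that the hatch pops up by itself. See that it stays open and leave it so: a second push would latch it shut again. Leave the narrow hatch of the terminal box shut, do not force anything, and leave the loose things on the bench where they are.

Things in the scene. Friction and masses are not known exactly. Their poses are not given: they have to be found in the camera images.
- fuse_box: Fixed grey plastic box, 122 mm long (x), 100 mm wide (y), 75 mm high; in its top a grey hatch 94 mm long, 86 mm wide, 9 mm proud of the walls when shut. The hatch's free edge is at the front (-x side of the box's frame), its hinge at the back. Origin: on the underside, 56 mm behind the front wall; x points from front to back; the front looks more or less away from the robot.
- fuse_hatch_press (a point): Where to press: top face of the fuse hatch (five thin ribs), mid-width, 24 mm behind the free edge, 70 mm in front of the hinge, 84 mm above the table when shut; moves with the hatch. z out of the hatch, x to the hinge. 25 mm in front of the box's origin. Takes 2 to 4 N; clicks after about 5.2 mm, firm stop at 6.6 mm: press to the stop. As the finger rises the hatch follows and opens in about 1 s.
- fuse_hatch (a joint): Fuse hatch angle: 0 closed and held, negative when pressed in, positive when open (raised front edge); stops at -0.095 and +0.9 rad. The latch clicks at about -0.075. Held open by its spring.
- fuse_rack (a joint): Hidden counting rack of the fuse hatch's latch (m): 0 while held shut; a full press moves it to about 0.005 and the release on to 0.010 (hatch free to open). Each further press and release adds 0.010; at 0.020 the hatch is held shut again.
- terminal_box: Fixed grey plastic box like the fuse box, but narrow: 122 mm long, 60 mm wide, 75 mm high, with a hatch 94 x 46 mm; same frame. Not to be pressed. The two boxes may stand either way round, left or right.
- terminal_hatch (a joint): Terminal hatch angle: 0 closed and held, negative when pressed in, positive when open (raised front edge); stops at -0.095 and +0.9 rad. Must stay shut.
- terminal_rack (a joint): Hidden rack of the terminal hatch's latch, as for the fuse hatch; must stay 0.
- fitting_cup: Open white plastic cup, 56 mm wide, 55 mm high, always close behind the fuse box (hinge side); leave it alone. Origin: centre of its underside
- tape_roll: Black roll of tape lying flat, 60 mm wide, 22 mm high, always close in front of the terminal box (free-edge side); leave it alone. Origin: centre of its underside
- wrench: Steel wrench lying on the table; leave it alone. Origin: centre of its underside
- screwdriver: Screwdriver lying on the table; leave it alone. Origin: centre of its underside
- multimeter: Black multimeter lying flat, 135 x 70 x 30 mm; leave it alone. Origin: centre of its underside
- insulation_roll: Upright pink foam roll, 80 mm wide, 100 mm high; leave it alone. Origin: centre of its underside
- pipe_stub: Upright copper pipe stub, 28 mm wide, 70 mm high; leave it alone. Origin: centre of its underside

How it is judged:
By the outcome, as a careful person would: the job done as asked, in the order asked, and still so for the second after the job is handed in, with the robot touching nothing.
It also fails if it takes over 32 s, if anything falls off the work surface, if the arm or the gripper's body presses on something with over 40 N, if the wrist force passes 120 N, or if a joint passes its speed limit or range.

## Working session

There is one attempt and no reset: what is moved stays moved. The work goes in short steps, Python scripts to look and compute and a tool call to move; the robot and the scene stay as the last step left them, time stands still between calls to the robot, and variables do not carry over. Pictures are saved under pics/ and viewed, at most 10 in all, crops included, and the job is handed in when it is done.

Besides the shell and the picture viewer there is one more tool, called after "Request:" as name([rows], argument=value, ...), one row to a line, values as JSON. jog_arm: Moves the arm, as the interface text tells. Its arguments: {"type":"object","properties":{"motion":{"type":"array","items":{"type":"array","items":{"type":"number"}}},"squeeze":{"type":"number"}},"required":["motion"]}

```bash
mkdir -p pics; python3 - <<'E'
from station import sensors, viewer
import cv2
s=sensors.observe();print(s['time_s'],s['ee_pos'],s['orientation'],s['wrist_force'],s['gripper_width'])
for n in ("top","scene"):
    cv2.imwrite(f"pics/{n}0.png",viewer.grab_frame(n)); print(viewer.camera_info(n))
print(viewer.camera_info("wrist"))
E
```

```text
0.0 [163.46440622 602.75401875 252.44983551] [-1.79906444e+02  6.37262955e-03  1.64831733e+02] [-0.17407026  0.21586051 -0.35055405] 85.23648496971616
{'mtx': array([[493.28354141,   0.        , 270.70449504],
       [  0.        , 493.28354141, 203.21394259],
       [  0.        ,   0.        ,   1.        ]]), 'rvec': array([ 2.15058456, -2.15236373,  0.15094054]), 'tvec': array([  -5.62865909,  601.09049662, 1430.79579044])}
{'mtx': array([[452.31245992,   0.        , 275.32457539],
       [  0.        , 452.31245992, 214.69676895],
       [  0.        ,   0.        ,   1.        ]]), 'rvec': array([ 1.79551597,  1.63456281, -0.70518308]), 'tvec': array([ -39.16495969, -337.27789821, 1730.20343064])}
{'mtx': array([[351.31072144,   0.        , 276.5444144 ],
       [  0.        , 351.31072144, 212.56453656],
       [  0.        ,   0.        ,   1.        ]]), 'hand_eye': array([[ 1.02409527e-03, -9.61200410e-01, -2.75849096e-01,
         6.98338502e+01],
       [ 9.99999471e-01,  9.57208778e-04,  3.77109301e-04,
        -6.71486511e-01],
       [-9.84324387e-05, -2.75849336e-01,  9.61200881e-01,
        -1.21155321e+02],
       [ 0.00000000e+00,  0.00000000e+00,  0.00000000e+00,
         1.00000000e+00]])}
```

View pics/top0.png

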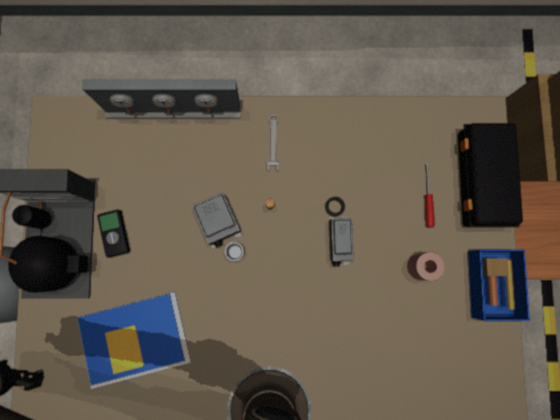

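View pics/scene0.png

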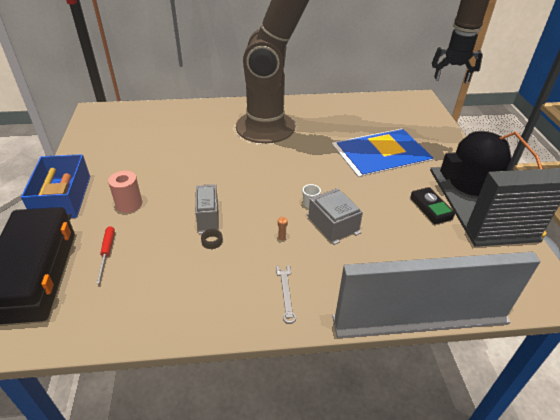

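The top view shows the fuse box at about (217,218) with the cup at (234,252) behind it. The narrow terminal box is at (342,240) with the tape at (335,206). Next I'll measure the fuse hatch.

```bash
cat > h.py <<'E'
import numpy as np, cv2
from station import viewer, sensors
from scipy.spatial.transform import Rotation as R
def cast(n,uv,z,pose=None):
    c=viewer.camera_info(n); uv=np.atleast_2d(np.float64(uv))
    d=np.c_[uv,np.ones(len(uv))]@np.linalg.inv(c['mtx']).T
    if n=="wrist":
        H=c['hand_eye']; Rt=R.from_euler('xyz',pose['orientation'],degrees=True).as_matrix()
        d=d@(Rt@H[:3,:3]).T; o=Rt@H[:3,3]+pose['ee_pos']
    else:
        M=cv2.Rodrigues(c['rvec'])[0]; d=d@M; o=-M.T@c['tvec']
    return o+d*((z-o[2])/d[:,2])[:,None]
E
python3 - <<'E'
from h import *
im=cv2.imread("pics/top0.png")
cv2.imwrite("pics/crop.png",cv2.resize(im[180:270,180:270],(600,600),interpolation=cv2.INTER_CUBIC))
print(cast("top",[[217,218],[234,252],[213,242],[220,246],[270,203],[335,206],[342,240]],80).round())
E
```

```text
[[ 553.  149.   80.]
 [ 455.   99.   80.]
 [ 483.  160.   80.]
 [ 472.  140.   80.]
 [ 596.   -4.   80.]
 [ 587. -193.   80.]
 [ 489. -211.   80.]]
```

View pics/crop.png

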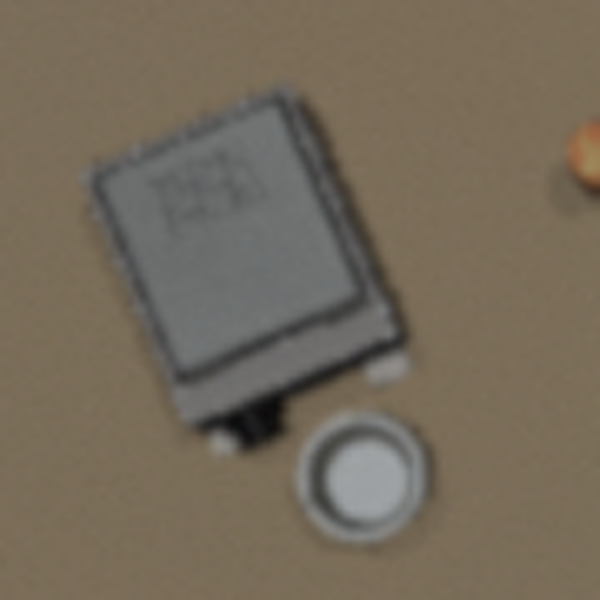

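The crop shows the hatch outline with corners near (98,182), (280,100), (362,295) and (185,377). The ribs are around (208,190) and the cup is behind, at (362,478).

```bash
python3 - <<'E'
from h import *
c=np.array([[98,182],[280,100],[362,295],[185,377],[208,190]])
p=cast("top",(c+.5)*.15-.5+180,84); print(p.round(1))
a,b,cc,d=p[:4]
print([np.linalg.norm(x).round() for x in (a-b,b-cc,cc-d,d-a)])
f=(a+b)/2;h=(cc+d)/2;u=(h-f)/np.linalg.norm(h-f); w=(a+d-b-cc);v=np.array([-w[1],w[0],0]);
print(np.degrees(np.arctan2(u[1],u[0])),np.degrees(np.arctan2(v[1],v[0])))
ctr=p[:4].mean(0); P=ctr-u*23; print("press",P, "ctr",ctr)
s=sensors.observe(); Rt=R.from_euler('xyz',s['orientation'],degrees=True).as_matrix()
P[2]=200; print("tool shift",Rt.T@(P-s['ee_pos']), Rt.round(3))
E
```

```text
[[584.6 215.1  84. ]
 [620.6 136.6  84. ]
 [535.3 100.1  84. ]
 [500.  176.   84. ]
 [581.1 167.3  84. ]]
[np.float64(86.0), np.float64(93.0), np.float64(84.0), np.float64(93.0)]
-156.0081128511469 -155.19603548815937
press [581.14910578 166.30603153  84.        ] ctr [560.13623584 156.95406398  84.        ]
tool shift [-517.31430419 -311.94117608   53.04463788] [[-0.965  0.262 -0.   ]
 [ 0.262  0.965 -0.001]
 [-0.    -0.001 -1.   ]]
```

Request:
jog_arm([
  [-1,-35,-20,0,0,0,0],
  [-1,-70,-40,0,0,0,0],
  [-1,-110,-65,0,0,0,0],
  [-1,-150,-90,0,0,0,0],
  [-1,-190,-115,0,0,0,0],
  [-1,-230,-140,0,0,0,0],
  [-1,-270,-163,0,0,0,0],
  [-1,-310,-187,10,0,0,0],
  [-1,-350,-211,20,0,0,0],
  [-1,-390,-235,30,0,0,0],
  [-1,-430,-260,40,0,0,0],
  [-1,-470,-284,50,0,0,0],
  [-1,-500,-302,53,0,0,0],
  [-1,-517,-312,53,0,0,0],
  [-1,-517,-312,53,0,0,0],
  [-1,-517,-312,53,0,0,0],
  [-1,-517,-312,53,0,0,0],
  [-1,-517,-312,53,0,0,0],
])

```text
time_s: 1.9
ee_pos: [580.1, 168.2, 200.3]
orientation: [180.0, -0.0, 165.0]
wrist_force: [-0.5, 0.3, -0.8]
gripper_width: 0.0
gripper_force: 0.0
```

```bash
python3 - <<'E'
from h import *
s=sensors.observe(); print(s['time_s'],s['ee_pos'],s['orientation'],s['wrist_force'],s['gripper_width'])
cv2.imwrite("pics/w1.png",viewer.grab_frame("wrist"))
E
```

```text
1.9 [580.13859293 168.19073298 200.33065048] [ 1.79973925e+02 -2.78176373e-02  1.64952630e+02] [-0.52161793  0.27858387 -0.80440776] 0.039340825401234604
```

View pics/w1.png

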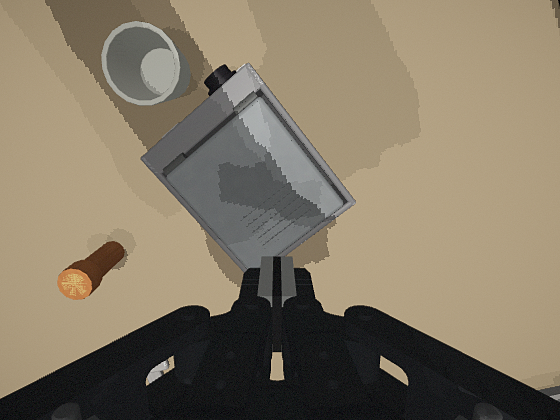

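The wrist view shows the fuse box below the closed fingers. The hatch's hinge corners are near (168,168) and (262,95), one front corner is near (343,205), and the ribs are around (278,225). I'll cross-check the press point with these.

```bash
python3 - <<'E'
from h import *
s=sensors.observe()
p=cast("wrist",[[168,168],[262,95],[343,205],[278,222]],84,s);print(p.round(1))
bl,br,fr=p[:3]; u=(fr-br)/np.linalg.norm(fr-br); print(np.linalg.norm(fr-br),np.linalg.norm(br-bl),np.degrees(np.arctan2(-u[1],-u[0])))
print("press",(bl+br)/2+70*u)
E
```

```text
[[529.  105.   84. ]
 [500.2 179.3  84. ]
 [585.2 214.3  84. ]
 [585.5 167.2  84. ]]
91.89779037988271 79.69185525178352 -157.6129676319836
press [579.35299181 168.76912157  84.        ]
```

The two views agree to within about 3 mm, and the arm is at (580,168). I'll descend to just above the hatch.

Request:
jog_arm([
  [-1,0,0,25,0,0,0],
  [-1,0,0,55,0,0,0],
  [-1,0,0,75,0,0,0],
  [-1,0,0,85,0,0,0],
  [-1,0,0,88,0,0,0],
  [-1,0,0,88,0,0,0],
  [-1,0,0,88,0,0,0],
])

```text
time_s: 2.65
ee_pos: [581.6, 167.1, 113.4]
orientation: [179.9, 0.1, 164.8]
wrist_force: [0.2, 0.4, -0.2]
gripper_width: 0.0
gripper_force: 0.0
```

Request:
jog_arm([
  [-1,0,0,1,0,0,0],
  [-1,0,0,2,0,0,0],
  [-1,0,0,3,0,0,0],
  [-1,0,0,4,0,0,0],
  [-1,0,0,5,0,0,0],
  [-1,0,0,6,0,0,0],
  [-1,0,0,7,0,0,0],
  [-1,0,0,7,0,0,0],
])

```text
time_s: 3.45
ee_pos: [581.0, 166.9, 105.3]
orientation: [180.0, 0.0, 164.8]
wrist_force: [-0.3, 0.1, 2.3]
gripper_width: 0.4
gripper_force: 1.2
```

Request:
jog_arm([
  [-1,0,0,1,0,0,0],
  [-1,0,0,2,0,0,0],
  [-1,0,0,3,0,0,0],
  [-1,0,0,4,0,0,0],
  [-1,0,0,5,0,0,0],
  [-1,0,0,5,0,0,0],
])

```text
time_s: 4.05
ee_pos: [581.2, 166.9, 100.3]
orientation: [180.0, 0.0, 164.8]
wrist_force: [0.5, 0.6, 3.2]
gripper_width: -0.0
gripper_force: 1.6
```

Request:
jog_arm([
  [-1,0,0,0.5,0,0,0],
  [-1,0,0,1,0,0,0],
  [-1,0,0,1,0,0,0],
])

```text
time_s: 4.35
ee_pos: [581.3, 166.9, 99.9]
orientation: [180.0, 0.0, 164.8]
wrist_force: [0.1, 0.0, 7.7]
gripper_width: -0.1
gripper_force: 3.8
```

Request:
jog_arm([
  [-1,0,0,0.5,0,0,0],
  [-1,0,0,1,0,0,0],
  [-1,0,0,1,0,0,0],
])

```text
time_s: 4.65
ee_pos: [581.3, 166.9, 99.7]
orientation: [179.9, 0.0, 164.8]
wrist_force: [-2.0, -0.6, 13.8]
gripper_width: -0.0
gripper_force: 6.9
```

The force shows the hatch is on its firm stop. I'll release it with a steady rise.

Request:
jog_arm([
  [-1,0,0,-3,0,0,0],
  [-1,0,0,-8,0,0,0],
  [-1,0,0,-15,0,0,0],
  [-1,0,0,-23,0,0,0],
  [-1,0,0,-32,0,0,0],
  [-1,0,0,-42,0,0,0],
  [-1,0,0,-52,0,0,0],
  [-1,0,0,-63,0,0,0],
  [-1,0,0,-75,0,0,0],
  [-1,0,0,-90,0,0,0],
  [-1,0,0,-105,0,0,0],
  [-1,0,0,-120,0,0,0],
  [-1,0,0,-135,0,0,0],
  [-1,0,0,-150,0,0,0],
  [-1,0,0,-160,0,0,0],
  [-1,0,0,-160,0,0,0],
  [-1,0,0,-160,0,0,0],
  [-1,0,0,-160,0,0,0],
  [-1,0,0,-160,0,0,0],
])

```text
time_s: 6.55
ee_pos: [580.5, 166.7, 257.5]
orientation: [-180.0, -0.1, 164.8]
wrist_force: [-0.4, 1.1, 1.2]
gripper_width: 0.3
gripper_force: 0.0
```

```bash
python3 - <<'E'
from h import *
s=sensors.observe(); print(s['time_s'],s['ee_pos'],s['wrist_force'])
a=viewer.grab_frame("scene")[120:300,150:400]; b=viewer.grab_frame("wrist")
cv2.imwrite("pics/f1.png",np.hstack([cv2.resize(a,(400,288)),cv2.resize(b,(384,288))]))
E
```

```text
6.55 [580.53961903 166.69424808 257.48578623] [-0.38002146  1.14271684  1.18429461]
```

View pics/f1.png

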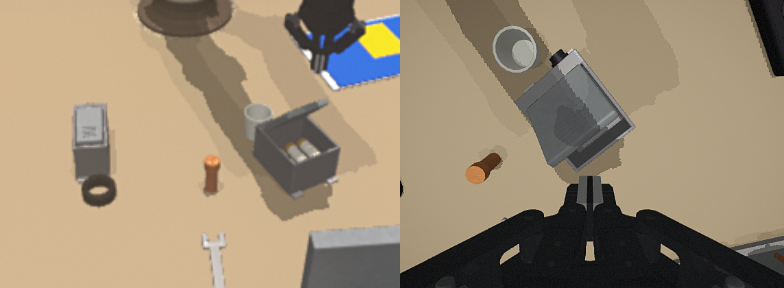

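The picture shows the fuse hatch open at (300,120), with the fuses visible inside. The terminal hatch at (90,130) is still shut, and the loose things haven't moved. The fingertips are well clear, so I'll wait briefly and hand in.

Request:
jog_arm([
  [-1,0,0,-5,0,0,0],
  [-1,0,0,-5,0,0,0],
  [-1,0,0,-5,0,0,0],
  [-1,0,0,-5,0,0,0],
  [-1,0,0,-5,0,0,0],
  [-1,0,0,-5,0,0,0],
  [-1,0,0,-5,0,0,0],
  [-1,0,0,-5,0,0,0],
])

```text
time_s: 7.45
ee_pos: [580.9, 166.8, 263.3]
orientation: [-180.0, -0.0, 164.8]
wrist_force: [-0.5, 0.1, 0.3]
gripper_width: -0.1
gripper_force: 0.0
```

```bash
python3 - <<'E'
from h import *
import numpy as np
w=viewer.grab_frame("scene")[120:300,150:400]; o=cv2.imread("pics/f1.png")[:288,:400]
print("max diff at hatch",np.abs(cv2.resize(w,(400,288)).astype(int)-o)[90:190,250:345].mean())
from station import workorder
print(workorder.hand_in())
E
```

```text
max diff at hatch 0.6714736842105263
the job is handed in; nothing more can be done
None
```

I pressed the fuse hatch once to its stop and let go. It popped open and stayed open, the terminal hatch stayed shut, nothing else was touched, and the job was handed in at about 7.5 s.

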